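# Park and cover the starch pan

### The arm

A 6-joint arm with a two-finger parallel gripper is mounted at the origin on the work surface. World frame = base frame: x ahead of the robot, y to its left, z up, the work surface at z = 0. Lengths are in m, angles in rad, forces in N, time in s.
With the tool pointing down it reaches from about 0.225 to 0.875 m from the base axis. Payload 3.4 kg.
Tool frame: the origin (TCP) lies between the finger pads; the fingertips stand r.tcp_to_tips ahead of it and the grasp point (between the pads) lies 11 mm behind it (r.tcp_to_tips is the distance from the TCP to the fingertips, in m); x points along the fingers, z is the direction in which the jaws open and shut, and the axes are right-handed (so a half turn about x gives the same grasp; the last joint's range is limited). The gripper opens to 85 mm and grips with 20 to 120 N. Pads are 22 mm wide; open, the fingers measure 114 mm over their backs; the gripper's body (76 mm by 85 mm) begins 54 mm behind the grasp point. The pads swing forward as they close: fully open they stand 13 mm farther back than shut.
Start: joints at [-1.412, 0.276, 1.505, -0, 1.361, -0.121], TCP at [0.159, -0.553, 0.239] pointing down, gripper open.
Joint ranges: [-2.89, 2.89], [-0.75, 2.08], [0.22, 2.7], [-1.18, 4.32], [0.11, 2.71], [-2.7, 2.7]. Speed limits (rad/s): [2.57, 2.57, 3.14, 3.14, 3.14, 3.14].

### API

Orientations are given as a 3x3 rotation matrix whose columns are the frame's x, y, z axes.
In Python, from plant import r gives the robot as it stands.
- The arm moves only by the tool play_rows, never from a script. Its argument "deltas" is one flat list of numbers, 7 for each row, row after row: the turn, a rotation vector about the world's x, y, z normalised to -1 to 1, where 1 is 0.1 rad, then the shift along the world's x, y, z normalised to -1 to 1, where 1 is 50 mm, then the finger opening in mm, from 0 to 85.4. In form: [wx, wy, wz, tx, ty, tz, hand, wx, wy, wz, tx, ty, tz, hand, ...]. A call has 1 to 5 rows; each row shifts and turns the commanded pose from where the row before left it; what a row does not reach is not made up. A row lasts 1/8 s, in which the tool goes at most 62.5 mm and 10.7 degrees, less where a joint would pass 70% of its speed; a pose out of reach is approached as far as the arm can. A call with a number of a shift or a turn outside -1 to 1 is refused whole. A call with a gripper value outside its range is refused whole. The fingers move at their own pace and stop on an object; the grip force is fixed at half the most. Time passes only in rows, so rows that do not move let the fingers close. It gives the time, the measured TCP pose, the force and the opening at its end, in the units of the state.
- r.read_state(): the state, without advancing time (a new reading comes with each control period).
- r.camera(name): name is "side" or "top" or "wrist"; returns a dict with "image" (420x560x3 uint8, red, green, blue), "z_map" (420x560 float32, m along the optical axis (not along the pixel's ray), 0 where there is no reading), "K" (3x3 intrinsics, pixels), "k1" (the pictures are not rectified: a ray, as slopes to the right and down, at radius r is drawn at 1 + k1 r^2 times it, then the intrinsics apply), "rvec" (rotation vector, rad) and "tvec" (3), from world to camera coordinates, as OpenCV has them. Camera axes: x right, y down, z forward; pixel columns grow to the right and rows downward; lengths in m; the calibration is good to about 2 mm. A picture is of the moment at which its call begins.
- r.job_done(): hands the job in, once; it reports no verdict.
The state is a dict: "t": time; "q": joint angles; "joint_vel": joint speeds; "tau": joint torques, N m; "eef_pos": TCP position; "tcp_rot": TCP orientation; "force": force on the tool from outside, world axes, zero at the start; "wrist_torque": the same for the moment, N m; "grip_width": finger opening in m.
Only numpy, scipy, OpenCV 4.12 (cv2) and the standard library are available. Lean on these libraries where they do the work, as an engineer would, in place of code of your own. Each camera call takes 0.05 s, during which the arm holds its last target. There are 200 camera calls.

### The job

The empty starch pan stands on the hob's red-ringed place. Slide it across the glass, without lifting or tipping it, until its foot stands wholly inside the green ring; only then fetch its own lid, the wide one with the orange knob, and set it squarely home on the pan without dropping it. Leave the jug, the small black-knobbed lid, the two spray bottles, the brush and the blue tub where they are.

Things in the scene. Friction and masses are not known exactly. Their poses are not given: they have to be found in the camera images.
- hob: Slim steel hob fixed on the bench, flat black glass top 40 mm above the bench, 320 mm (x) by 490 mm (y). Origin on the bench under the middle of the row of three ringed places, which lie at y = -160, 0, +160 mm in any order of colour; it reaches 110 mm to -x and 210 mm to +x of there. x points away from the robot. A small grey ring under the jug is 155 mm behind the middle place.
- red_place: Flat printed red ring on the glass, 144 mm inside diameter, 158 mm outside, with a small red cross at its centre; nothing stands proud. Origin at its centre, on the glass. The pan starts here.
- green_place: Flat printed green ring with a green cross, same size as the red one; origin at its centre, on the glass. The pan belongs here.
- white_place: Flat printed white ring with a white cross, same size; unused and empty. Origin at its centre, on the glass.
- pan: Loose empty aluminium saucepan, about 0.45 kg: foot 116 mm, rim 124 mm, mouth 118 mm across, 65 mm high, wall 3 mm. Origin at the centre of its underside, z up. One level black handle along its -x, plastic grip 70 to 180 mm from the axis, 20 mm wide, 14 mm thick, mid-height 50 mm above the underside; points roughly to the robot. Slides on the glass with a few newtons.
- lid: The pan's lid, about 0.16 kg: aluminium disc 132 mm across, 4 mm thick; under it a step 8 mm deep, 110 tapering to 102 mm. Orange upright round knob 25 mm across, 24 to 46 mm above the origin, on a 16 mm stem. Origin at the centre of the step's underside, z up. Starts flat on the bench beside the hob, left or right. Seated in the pan, its origin is 57 mm above the pan's.
- small_lid: Bystander: smaller lid of the same make, disc 92 mm across, black knob, flat on the bench on the other side of the hob. Origin at the centre of its underside.
- jug: Bystander: steel jug, 80 mm across, 105 mm high, wire handle on its own +x side reaching 66 mm from its axis, standing on the grey ring at the rear of the hob. Origin at the centre of its underside.
- orange_spray: Bystander: orange spray bottle with white head, 60 mm across, 172 mm high. Origin at the centre of its underside.
- white_spray: Bystander: white spray bottle with black head, 60 mm across, 172 mm high. Origin at the centre of its underside.
- brush: Bystander: wooden spotting brush, 130 x 28 mm, 34 mm high, lying bristles down along its own x. Origin at the centre of its underside.
- tub: Bystander: blue plastic bowl, 90 mm across, 60 mm high. Origin at the centre of its underside.
There are look-alikes about, which are no part of the job. Leave any turquoise look-alike of the pan alone.

How it is judged:
By the outcome, as a careful person would: the job done as asked, in the order asked, and still so for the second after the job is handed in, with the robot touching nothing.
It also fails if it takes over 61 s, if anything falls off the work surface, if the arm or the gripper's body presses on something with over 40 N, if the wrist force passes 120 N, or if a joint passes its speed limit or range.

## Working session

There is one attempt and no reset: what is moved stays moved. The work goes in short steps, Python scripts to look and compute and a tool call to move; the robot and the scene stay as the last step left them, time stands still between calls to the robot, and variables do not carry over. Pictures are saved under pics/ and viewed, about 8 in all and at most 12, crops included, and the job is handed in when it is done.

Besides the shell and the picture viewer there is one more tool, called after "Emit:" as name(argument=value, ...), one argument or row to a line, values as JSON. play_rows: Moves the arm, as the interface text tells. Scaled input: -1 to 1 covers 50 mm each way for a shift and 0.1 rad each way for a turn. Its arguments: {"type":"object","properties":{"deltas":{"type":"array","items":{"type":"number"}}},"required":["deltas"]}

```bash
ls; mkdir -p pics; cat > h.py <<'E'
import numpy as np, cv2
from plant import r
def cam(n):
    c=r.camera(n); c['R']=cv2.Rodrigues(np.array(c['rvec'],float))[0]; c['t']=np.array(c['tvec'],float).ravel(); return c
def rays(c,uv):
    uv=np.asarray(uv,float).reshape(-1,2)
    K=np.array(c['K']); d=(uv-K[:2,2])/[K[0,0],K[1,1]]
    s=d.copy()
    for _ in range(20): s=d/(1+c['k1']*(s**2).sum(1,keepdims=True))
    D=np.c_[s,np.ones(len(s))]
    return -c['R'].T@c['t'], D@c['R'], D
def plane(c,uv,z):
    o,D,_=rays(c,uv); return o+D*((z-o[2])/D[:,2])[:,None]
def cloud(c):
    h,w=c['z_map'].shape; v,u=np.mgrid[:h,:w]
    o,D,_=rays(c,np.c_[u.ravel(),v.ravel()])
    return (o+D*c['z_map'].reshape(-1,1)).reshape(h,w,3)
def save(c,n): cv2.imwrite('pics/'+n+'.png',c['image'][:,:,::-1])
def hsv(c): return cv2.cvtColor(c['image'],cv2.COLOR_RGB2HSV)
E
python3 - <<'E'
from h import *
for n in('top','side'):
    c=cam(n); save(c,n+'0'); print(n,-c['R'].T@c['t'],c['k1'],c['K'][0][0])
s=r.read_state(); print(s['t'],s['tcp_rot'],r.tcp_to_tips)
E
```

```text
pics
top [0.27086717 0.00525946 1.41672992] -0.10880800896762599 473.1695538670199
side [-0.03096609 -1.03325086  1.13419232] -0.10615632620904586 465.30418545311204
0.1 [[-2.45012918e-04  9.61111799e-01  2.76159464e-01]
 [ 1.67121356e-03  2.76159480e-01 -9.61110373e-01]
 [-9.99998574e-01  2.26036985e-04 -1.67388572e-03]] 0.008
```

View pics/top0.png

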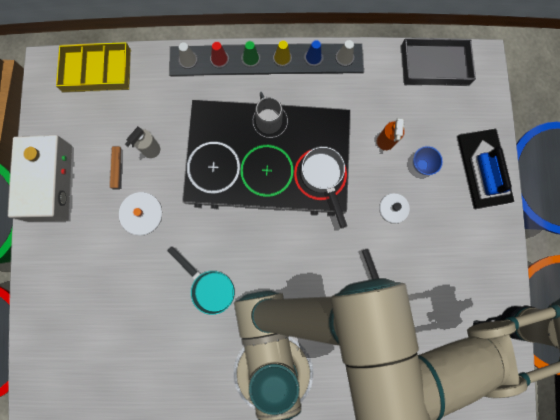

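View pics/side0.png

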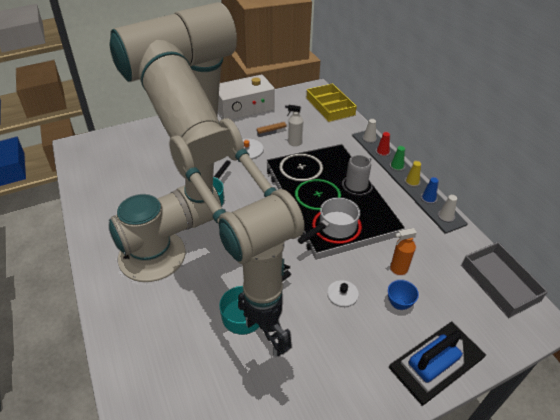

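Top: +x is up, +y is left. The pan is on red (322,172), green is in the middle (267,170), and the lid is at left (140,213) with an orange knob. There's a turquoise pan at (213,292) and another under the arm.

```bash
cat >> h.py <<'E'
def circ(P,it=6):
    P=np.asarray(P)[:,:2]; 
    for _ in range(it):
        A=np.c_[2*P,np.ones(len(P))]; x=np.linalg.lstsq(A,(P**2).sum(1),rcond=None)[0]
        R=np.sqrt(x[2]+x[:2]@x[:2]); e=abs(np.hypot(*(P-x[:2]).T)-R); P=P[e<=max(np.percentile(e,90),.004)]
    return x[:2],R,np.std(np.hypot(*(P-x[:2]).T)-R),len(P)
def pix(m): v,u=np.nonzero(m); return np.c_[u,v]
E
python3 - <<'E'
from h import *
for n in('top','side'):
    c=cam(n); H=hsv(c); C=cloud(c); h,s,v=[H[...,i] for i in range(3)]
    print(n)
    bz=C[...,2]
    hob=(C[...,0]>.25)&(C[...,0]<.75)&(abs(C[...,1])<.3)
    g=(h>45)&(h<75)&(s>130)&(v>60)&hob
    red=((h<6)|(h>174))&(s>150)&(v>60)&hob&(bz<.055)
    print('green',circ(plane(c,pix(g),.04))); print('red',circ(plane(c,pix(red),.04)))
    rp,_,_,_=circ(plane(c,pix(red),.04))
    near=np.hypot(C[...,0]-rp[0],C[...,1]-rp[1])
    rim=(near<.075)&(bz>.099)&(bz<.112)&(s<60)&(v>90)
    print('rim',circ(plane(c,pix(rim),.105)),np.median(bz[rim]))
    ha=(near>.06)&(near<.25)&(bz>.075)&(bz<.115)&(C[...,0]<rp[0])&(v<80)
    p=C[ha]; print('handle n',len(p),p.mean(0),np.median(p[:,2]))
    d=p[:,:2]-p[:,:2].mean(0); print('dir',np.linalg.svd(d,full_matrices=False)[2][0], 'ext',p[:,:2].min(0),p[:,:2].max(0))
    o=(h>5)&(h<16)&(s>170)&(v>120)&(C[...,1]>.2)&(C[...,1]<.45)&(C[...,0]<.55)&(bz<.1)&(C[...,0]>.3)
    print('knob',plane(c,pix(o),.042).mean(0),o.sum(), np.percentile(bz[o],[10,50,90]))
    kp=C[o][:,:2].mean(0); dd=np.hypot(C[...,0]-kp[0],C[...,1]-kp[1])
    disc=(dd<.09)&(v>190)&(bz>.006)&(bz<.02); print('disc',plane(c,pix(disc),.012).mean(0),disc.sum())
    for nm,lo,hi in(('turq',82,95),):
        m=(h>=lo)&(h<=hi)&(s>120)&(v>60)&(bz<.12)&(bz>.02); k,l,st,ce=cv2.connectedComponentsWithStats(m.astype(np.uint8))
        for i in range(1,k):
            if st[i,4]>150: print(nm,C[l==i].mean(0),st[i,4])
E
```

```text
top
green (array([0.59663333, 0.00467068]), np.float64(0.07560585434273392), np.float64(0.002226288876185158), 401)
red (array([ 0.58419108, -0.1553017 ]), np.float64(0.07642496781411484), np.float64(0.0022232505255817005), 267)
rim (array([ 0.58547212, -0.15653541]), np.float64(0.06024117288074272), np.float64(0.0011648416550189037), 158) 0.10433565979950854
handle n 266 [ 0.46615222 -0.19281384  0.09635103] 0.09657110900311494
dir [-0.95443719 -0.29841187] ext [ 0.41481634 -0.21578896] [ 0.51831472 -0.16759523]
knob [0.47934739 0.38907248 0.042     ] 40 [0.04107527 0.04494378 0.04915682]
disc [0.47979013 0.38912057 0.012     ] 1306
turq [0.23074167 0.17398861 0.05579129] 198
side
green (array([0.59557264, 0.00697919]), np.float64(0.0758406737623451), np.float64(0.002337575755329452), 161)
red (array([ 0.58353905, -0.15155326]), np.float64(0.07677963190332064), np.float64(0.0022704286714209368), 163)
rim (array([ 0.584327  , -0.15629286]), np.float64(0.05925381682337604), np.float64(0.0019958646264257203), 161) 0.10321929055980894
handle n 209 [ 0.46429441 -0.19635029  0.09556195] 0.09592030373167115
dir [-0.95525304 -0.29578983] ext [ 0.41366809 -0.21754265] [ 0.52251423 -0.17133265]
knob [0.47669038 0.38922692 0.042     ] 13 [0.04026351 0.04496083 0.0488642 ]
disc [nan nan nan] 0
turq [ 0.15800267 -0.32882081  0.04490015] 497<stdin>:20: RuntimeWarning: Mean of empty slice.
  ret = um.true_divide(
```

Emit:
play_rows(
  deltas=[0, 0, 0.1, 0.64, 0.73, 0, 30, 0, 0, 0.1, 0.64, 0.73, 0, 30, 0, 0, 0, 0.64, 0.73, 0, 30, 0, 0, 0, 0.64, 0.73, 0, 30, 0, 0, 0, 0.64, 0.73, 0, 30],
)

```text
t: 0.82
eef_pos: [0.3196, -0.3689, 0.2392]
tcp_rot: [[0.0, 0.956, 0.295], [-0.0, 0.295, -0.956], [-1.0, 0.0, 0.0]]
force: [0.4, 0.7, 0.1]
grip_width: 0.0298
```

Emit:
play_rows(
  deltas=[0, 0, 0, 0.64, 0.73, 0, 30, 0, 0, 0, 0.64, 0.73, 0, 30, 0, 0, 0, 0.64, 0.73, 0, 30, 0, 0, 0, 0.64, 0.73, 0, 30, 0, 0, 0, 0.64, 0.73, 0, 30],
)

```text
t: 1.45
eef_pos: [0.4796, -0.1863, 0.2393]
tcp_rot: [[0.0, 0.955, 0.295], [-0.0, 0.295, -0.955], [-1.0, -0.0, 0.0]]
force: [0.2, 0.7, -0.4]
grip_width: 0.0303
```

```bash
python3 - <<'E'
from h import *
c=cam('wrist'); save(c,'w1'); C=cloud(c); H=hsv(c)
p=np.array([.585,-.156])
v=H[...,2]; bz=C[...,2]; d=np.hypot(*(C[...,:2]-p).transpose(2,0,1))
m=(bz>.085)&(bz<.11)&(v<80)&(d>.075)&(d<.2)
P=C[m]; print(len(P))
if len(P)>20:
    print(P.mean(0)); q=P[:,:2]-P[:,:2].mean(0); print(np.linalg.svd(q,full_matrices=False)[2][0],P.min(0),P.max(0))
    n=np.array([.296,-.955]); print('across from tcp', np.percentile((P[:,:2]-[.4796,-.1863])@n,[1,50,99]))
m=(bz>.1)&(bz<.112)&(d<.08)&(v>90)
if m.sum()>20: print('rim',circ(C[m]))
E
```

```text
2773
[ 0.4702283 -0.1910469  0.0959033]
[-0.96037005 -0.27872813] [ 0.41682826 -0.21351024  0.09079458] [ 0.51658876 -0.16930327  0.09875545]
across from tcp [-0.00738928  0.00200028  0.01205345]
rim (array([ 0.58585672, -0.15547843]), np.float64(0.059794792326891805), np.float64(0.0009267062218989636), 1715)
```

View pics/w1.png

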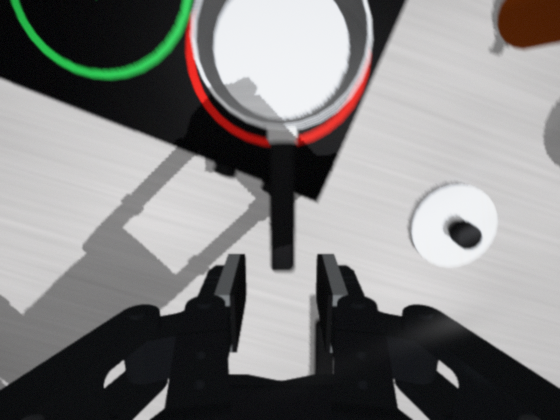

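The wrist view shows the handle (283,200) between the fingers and the pan on red. The grip needs 2 mm toward -y, then straight down.

Emit:
play_rows(
  deltas=[0, 0, 0, 0.01, -0.04, -0.8, 30, 0, 0, 0, 0, 0, -0.8, 30, 0, 0, 0, 0, 0, -0.8, 30, 0, 0, 0, 0, 0, -0.5, 30, 0, 0, 0, 0, 0, -0.3, 30],
)

```text
t: 2.12
eef_pos: [0.4786, -0.1894, 0.0779]
tcp_rot: [[-0.002, 0.955, 0.295], [0.001, 0.295, -0.955], [-1.0, -0.001, -0.001]]
force: [-0.6, -0.9, 0.3]
grip_width: 0.03
```

Emit:
play_rows(
  deltas=[0, 0, 0, 0, 0, 0, 25, 0, 0, 0, 0, 0, 0, 20, 0, 0, 0, 0, 0, 0, 16, 0, 0, 0, 0, 0, 0, 16],
)

```text
t: 2.62
eef_pos: [0.4795, -0.1898, 0.0799]
tcp_rot: [[0.001, 0.955, 0.296], [-0.001, 0.296, -0.955], [-1.0, 0.001, 0.001]]
force: [0.1, 1.0, -1.3]
grip_width: 0.0191
```

Emit:
play_rows(
  deltas=[0, 0, 0, 0.01, 0.1, 0, 16, 0, 0, 0, 0.015, 0.2, 0, 16, 0, 0, 0, 0.015, 0.2, 0, 16, 0, 0, 0, 0.015, 0.2, 0, 16, 0, 0, 0, 0.015, 0.2, 0, 16],
)

```text
t: 3.25
eef_pos: [0.4834, -0.1444, 0.0798]
tcp_rot: [[0.001, 0.955, 0.296], [-0.001, 0.296, -0.955], [-1.0, 0.001, 0.002]]
force: [0.1, -4.0, 2.9]
grip_width: 0.0189
```

Emit:
play_rows(
  deltas=[0, 0, 0, 0.015, 0.22, 0, 16, 0, 0, 0, 0.015, 0.22, 0, 16, 0, 0, 0, 0.015, 0.22, 0, 16, 0, 0, 0, 0.015, 0.22, 0, 16, 0, 0, 0, 0.015, 0.22, 0, 16],
)

```text
t: 3.88
eef_pos: [0.4869, -0.0894, 0.0797]
tcp_rot: [[0.001, 0.955, 0.296], [-0.001, 0.296, -0.955], [-1.0, 0.0, 0.001]]
force: [0.2, -5.3, 4.5]
grip_width: 0.0188
```

Emit:
play_rows(
  deltas=[0, 0, 0, 0.015, 0.22, 0, 16, 0, 0, 0, 0.015, 0.22, 0, 16, 0, 0, 0, 0.015, 0.22, 0, 16, 0, 0, 0, 0.015, 0.22, 0, 16, 0, 0, 0, 0.015, 0.22, 0, 16],
)

```text
t: 4.5
eef_pos: [0.4904, -0.0344, 0.0797]
tcp_rot: [[0.0, 0.955, 0.296], [-0.001, 0.296, -0.955], [-1.0, 0.0, 0.001]]
force: [-0.1, -5.8, 3.6]
grip_width: 0.0186
```

Emit:
play_rows(
  deltas=[0, 0, 0, 0, 0.12, 0, 16, 0, 0, 0, 0, 0, 0, 16, 0, 0, 0, 0, 0, 0, 16],
)

```text
t: 4.88
eef_pos: [0.4903, -0.0278, 0.0794]
tcp_rot: [[0.0, 0.955, 0.295], [0.001, 0.295, -0.955], [-1.0, 0.001, -0.001]]
force: [0.8, 0.3, 5.4]
grip_width: 0.019
```

```bash
cat > chk.py <<'E'
from h import *
import sys
c=cam('top'); save(c,sys.argv[1]); H=hsv(c); C=cloud(c); h,s,v=[H[...,i] for i in range(3)]; bz=C[...,2]
hob=(C[...,0]>.48)&(C[...,0]<.75)&(abs(C[...,1])<.3)
g=(h>45)&(h<75)&(s>130)&(v>60)&hob&(bz<.055)
gp=circ(plane(c,pix(g),.04)); print('green',gp)
d=np.hypot(C[...,0]-.5966,C[...,1]-.0047)
rim=(d<.09)&(bz>.099)&(bz<.112)&(s<60)&(v>90)
print('rim',circ(plane(c,pix(rim),.105)))
E
python3 chk.py top2
```

```text
green (array([0.59725788, 0.00410782]), np.float64(0.07650527896555598), np.float64(0.0021277894353910216), 125)
rim (array([0.59687772, 0.0046204 ]), np.float64(0.060096942288175706), np.float64(0.0011150637921002646), 90)
```

Pan centred on green within 1 mm. Releasing and rising.

Emit:
play_rows(
  deltas=[0, 0, 0, 0, 0, 0, 22, 0, 0, 0, 0, 0, 0, 28, 0, 0, 0, 0, 0, 0, 32, 0, 0, 0, 0, 0, 0, 32, 0, 0, 0, 0, 0, 0.3, 32],
)

```text
t: 5.55
eef_pos: [0.4891, -0.0285, 0.0935]
tcp_rot: [[-0.003, 0.955, 0.295], [0.001, 0.295, -0.955], [-1.0, -0.003, -0.002]]
force: [-1.0, -0.4, -0.0]
grip_width: 0.0317
```

Emit:
play_rows(
  deltas=[0, 0, 0, 0, 0, 0.8, 45, 0, 0, 0, 0, 0, 0.8, 45, 0, 0, 0, 0, 0, 0.8, 45, 0, 0, 0, 0, 0.8, 0.3, 45, 0, 0, 0, 0, 0.9, 0, 45],
)

```text
t: 6.18
eef_pos: [0.4914, 0.0567, 0.2311]
tcp_rot: [[0.004, 0.956, 0.293], [-0.0, 0.293, -0.956], [-1.0, 0.004, 0.001]]
force: [1.0, -0.1, -0.5]
grip_width: 0.0449
```

Emit:
play_rows(
  deltas=[0, 0, 0, 0, 0.9, 0, 45, 0, 0, 0, 0, 0.9, 0, 45, 0, 0, 0, 0, 0.9, 0, 45, 0, 0, 0, 0, 0.9, 0, 45, 0, 0, 0, -0.2, 0.9, 0, 45],
)

```text
t: 6.8
eef_pos: [0.4805, 0.2828, 0.2291]
tcp_rot: [[0.0, 0.955, 0.295], [-0.0, 0.295, -0.955], [-1.0, 0.0, 0.0]]
force: [-0.1, 0.4, 0.5]
grip_width: 0.0453
```

Emit:
play_rows(
  deltas=[0, 0, 0, 0, 0.9, 0, 45, 0, 0, 0, 0, 0.6, 0, 45, 0, 0, 0, 0, 0, 0, 45],
)

```text
t: 7.18
eef_pos: [0.4799, 0.3581, 0.2287]
tcp_rot: [[-0.001, 0.955, 0.298], [0.0, 0.298, -0.955], [-1.0, -0.001, -0.0]]
force: [0.1, -1.0, 0.3]
grip_width: 0.0449
```

```bash
python3 chk.py top3; cat > knob.py <<'E'
from h import *
s0=r.read_state(); print(s0['t'],s0['eef_pos'],s0['q'])
c=cam('wrist'); save(c,'w3'); H=hsv(c); C=cloud(c); h,s,v=[H[...,i] for i in range(3)]; bz=C[...,2]
o=(h>5)&(h<18)&(s>150)&(v>90)&(bz>.015)&(bz<.06)
top=o&(bz>.041)
print('knob',o.sum(),np.median(plane(c,pix(top),.046),0),np.percentile(bz[o],[5,50,95]),(plane(c,pix(top),.046).min(0)+plane(c,pix(top),.046).max(0))/2)
kp=np.median(C[o],0)[:2]; d=np.hypot(C[...,0]-kp[0],C[...,1]-kp[1])
m=(d<.085)&(bz>.007)&(bz<.018); P=plane(c,pix(m),.012)
print('disc',m.sum(),P.min(0),P.max(0)); print(circ(cv2.convexHull(P[:,:2].astype(np.float32))[:,0]))
E
python3 knob.py
```

```text
green (array([0.59728317, 0.00477948]), np.float64(0.07593790104028106), np.float64(0.0021782503622374454), 267)
rim (array([0.59663978, 0.00482223]), np.float64(0.06016809596589461), np.float64(0.0011539212581284104), 166)
7.225 [0.47989534 0.35659498 0.22878767] [ 5.23111980e-01  3.16877221e-01  1.47145963e+00 -6.84265556e-04
  1.35462668e+00  1.79254690e+00]
knob 2531 [0.47966424 0.39038581 0.046     ] [0.03126913 0.03321025 0.04570634] [0.47968284 0.39047544 0.046     ]
disc 2462 [0.48868345 0.38137086 0.012     ] [0.6126668  0.45506524 0.012     ]
(array([0.57208011, 0.45875709]), np.float64(0.08301877235824644), np.float64(0.0002183827476304635), 40)
```

View pics/top3.png

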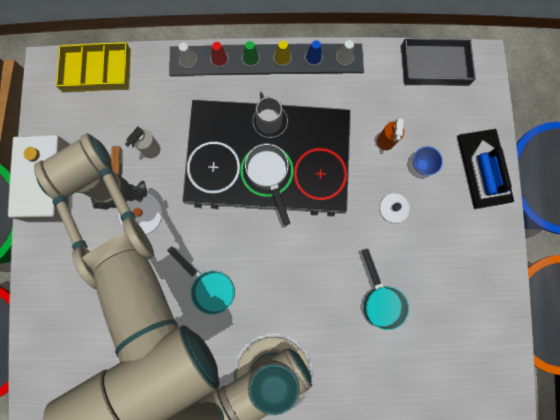

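View pics/w3.png

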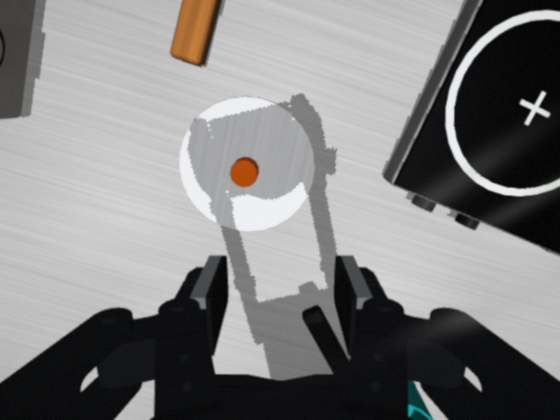

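The pan stands centred in the green ring, released, with the turquoise pans at (213,292) and (385,307). The wrist view shows the orange knob at (244,172), about 33 mm to +y.

Emit:
play_rows(
  deltas=[0, 0, 0, 0, 0.66, 0, 45, 0, 0, 0, 0, 0, -0.8, 45, 0, 0, 0, 0, 0, -0.8, 45, 0, 0, 0, 0, 0, -0.8, 45, 0, 0, 0, 0, 0, 0, 45],
)

```text
t: 7.9
eef_pos: [0.4783, 0.3864, 0.1064]
tcp_rot: [[-0.007, 0.956, 0.294], [-0.005, 0.294, -0.956], [-1.0, -0.008, 0.003]]
force: [-0.6, -0.3, 0.1]
grip_width: 0.0452
```

```bash
sed -i 's/w3/w4/' knob.py; python3 knob.py
```

```text
7.9 [0.47830096 0.38639874 0.10641643] [ 5.66705005e-01  4.35936646e-01  1.60526663e+00 -5.75204062e-04
  1.10855776e+00  1.83950043e+00]
knob 3946 [0.4802009  0.39123997 0.046     ] [0.03160808 0.0335066  0.04579883] [0.47999174 0.39113578 0.046     ]
disc 8484 [0.47598447 0.37456463 0.012     ] [0.55814665 0.45567395 0.012     ]
(array([0.55964601, 0.45650324]), np.float64(0.08376392872450297), np.float64(0.0002214430635687337), 32)
```

Emit:
play_rows(
  deltas=[0, 0, 0, 0, 0, -0.6, 45, 0, 0, 0, 0, 0, -0.5, 45, 0, 0, 0, 0, 0, -0.3, 45, 0, 0, 0, 0, 0, 0, 45, 0, 0, 0, 0, 0, 0, 45],
)

```text
t: 8.57
eef_pos: [0.4813, 0.3898, 0.0408]
tcp_rot: [[0.002, 0.955, 0.295], [0.001, 0.295, -0.955], [-1.0, 0.003, -0.001]]
force: [0.2, 0.5, -0.3]
grip_width: 0.0452
```

Emit:
play_rows(
  deltas=[0, 0, 0, -0.01, 0.01, -0.13, 45, 0, 0, 0, 0, 0, -0.12, 36, 0, 0, 0, 0, 0, 0, 28, 0, 0, 0, 0, 0, 0, 20, 0, 0, 0, 0, 0, 0, 20],
)

```text
t: 9.2
eef_pos: [0.4797, 0.3898, 0.0266]
tcp_rot: [[-0.0, 0.955, 0.295], [-0.0, 0.295, -0.955], [-1.0, -0.0, 0.0]]
force: [-0.2, 0.9, -2.2]
grip_width: 0.0233
```

Emit:
play_rows(
  deltas=[0, 0, 0, 0, 0, 0.1, 18, 0, 0, 0, 0, 0, 0.4, 18, 0, 0, 0, 0, 0, 0.8, 18, 0, 0, 0, 0, 0, 0.8, 18, 0, 0, 0, 0, 0, 0.8, 18],
)

```text
t: 9.82
eef_pos: [0.4796, 0.3897, 0.1733]
tcp_rot: [[0.0, 0.955, 0.295], [-0.0, 0.295, -0.955], [-1.0, 0.0, 0.0]]
force: [0.5, 1.0, -2.2]
grip_width: 0.0232
```

Emit:
play_rows(
  deltas=[0, 0, 0, 0, 0, 0.5, 18, 0, 0, 0, 0, 0, 0, 18, 0, 0, 0, 0, 0, 0, 18],
)

```text
t: 10.2
eef_pos: [0.479, 0.3893, 0.1956]
tcp_rot: [[-0.002, 0.955, 0.295], [-0.001, 0.295, -0.955], [-1.0, -0.002, 0.001]]
force: [0.0, 0.0, -1.9]
grip_width: 0.0232
```

```bash
cat > lid.py <<'E'
from h import *
import sys
s0=r.read_state(); p=np.array(s0['eef_pos']); print(s0['t'],p,s0['force'])
zd=p[2]-.0275+.012   # expected disc top height
for n in('wrist','side'):
    c=cam(n); save(c,sys.argv[1]+n); C=cloud(c); v=hsv(c)[...,2]; S=hsv(c)[...,1]
    d=np.hypot(C[...,0]-p[0],C[...,1]-p[1])
    m=(d<.09)&(abs(C[...,2]-zd)<.012)&(S<60)&(v>60); P=C[m]
    if len(P)<50: print(n,len(P)); continue
    A=np.c_[P[:,:2]-p[:2],np.ones(len(P))]; x=np.linalg.lstsq(A,P[:,2],rcond=None)[0]
    print(n,len(P),'tilt dz/dx,dy, z at tcp',x,'expected',zd)
    hu=cv2.convexHull(plane(c,pix(m),zd)[:,:2].astype(np.float32))[:,0]; print(circ(hu))
E
python3 lid.py L1
```

```text
10.2 [0.47901715 0.38928711 0.19560016] [ 0.01616224  0.02007908 -1.92614789]
wrist 44337 tilt dz/dx,dy, z at tcp [-0.00157297 -0.00180594  0.18018827] expected 0.18010015744069713
(array([0.47999135, 0.3895049 ]), np.float64(0.0648273460469227), np.float64(0.0006453538366327342), 49)
side 443 tilt dz/dx,dy, z at tcp [-0.00218781 -0.00870995  0.17943393] expected 0.18010015744069713
(array([0.47720011, 0.38680059]), np.float64(0.06559768369366391), np.float64(0.0014601910931975838), 29)
```

View pics/L1side.png

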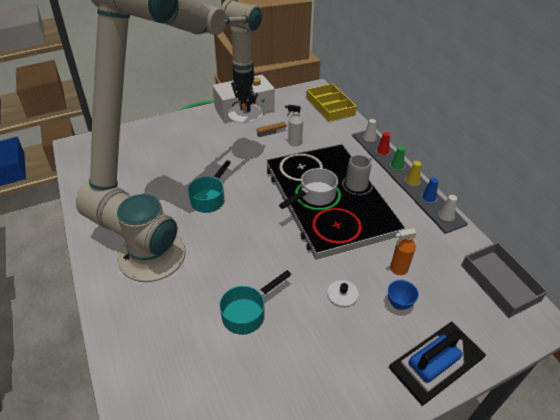

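The lid is held level at (245,110), centred under the tool. The pan is in the green ring. Carrying it over.

Emit:
play_rows(
  deltas=[0, 0, 0, 0.1, -0.35, 0, 18, 0, 0, 0, 0.24, -0.77, 0, 18, 0, 0, 0, 0.24, -0.77, 0, 18, 0, 0, 0, 0.24, -0.77, 0, 18, 0, 0, 0, 0.24, -0.77, 0, 18],
)

```text
t: 10.92
eef_pos: [0.5328, 0.2157, 0.1962]
tcp_rot: [[-0.001, 0.956, 0.295], [-0.001, 0.295, -0.956], [-1.0, -0.001, 0.001]]
force: [0.3, -0.0, -0.9]
grip_width: 0.023
```

Emit:
play_rows(
  deltas=[0, 0, 0, 0.24, -0.77, 0, 18, 0, 0, 0, 0.24, -0.77, 0, 18, 0, 0, 0, 0.24, -0.77, 0, 18, 0, 0, 0, 0.24, -0.77, 0, 18, 0, 0, 0, 0.24, -0.77, 0, 18],
)

```text
t: 11.55
eef_pos: [0.5924, 0.0233, 0.1961]
tcp_rot: [[-0.001, 0.956, 0.295], [-0.001, 0.295, -0.956], [-1.0, -0.002, 0.0]]
force: [0.4, 0.5, -2.1]
grip_width: 0.0232
```

Emit:
play_rows(
  deltas=[0, 0, 0, 0.1, -0.4, 0, 18, 0, 0, 0, 0, 0, 0, 18, 0, 0, 0, 0, 0, 0, 18],
)

```text
t: 11.92
eef_pos: [0.5971, 0.0067, 0.1966]
tcp_rot: [[-0.001, 0.955, 0.296], [0.001, 0.296, -0.955], [-1.0, -0.001, -0.001]]
force: [0.4, 0.1, -2.4]
grip_width: 0.0233
```

Emit:
play_rows(
  deltas=[0, 0, 0, -0.02, -0.02, -0.4, 18, 0, 0, 0, 0, 0, -0.4, 18, 0, 0, 0, 0, 0, -0.2, 18, 0, 0, 0, 0, 0, 0, 18, 0, 0, 0, 0, 0, 0, 18],
)

```text
t: 12.55
eef_pos: [0.5973, 0.0052, 0.1476]
tcp_rot: [[0.001, 0.955, 0.296], [-0.0, 0.296, -0.955], [-1.0, 0.001, 0.001]]
force: [-0.5, 0.1, -1.6]
grip_width: 0.0232
```

```bash
python3 lid.py L2; python3 - <<'E'
import cv2
a=cv2.imread('pics/L2side.png')[140:240,250:400]; cv2.imwrite('pics/L2c.png',cv2.resize(a,None,fx=5,fy=5,interpolation=cv2.INTER_CUBIC))
E
```

```text
12.55 [0.59734499 0.00521287 0.14761337] [-0.45794612  0.0869168  -1.55179435]
wrist 44330 tilt dz/dx,dy, z at tcp [ 0.00175974 -0.00043782  0.13223202] expected 0.13211336721003342
(array([0.59843109, 0.00546788]), np.float64(0.06480018046608065), np.float64(0.0006942312709798037), 46)
side 622 tilt dz/dx,dy, z at tcp [ 0.00368381 -0.00014353  0.13354959] expected 0.13211336721003342
(array([0.59841091, 0.00539021]), np.float64(0.06560751575087484), np.float64(0.001046678935067334), 40)
```

View pics/L2c.png

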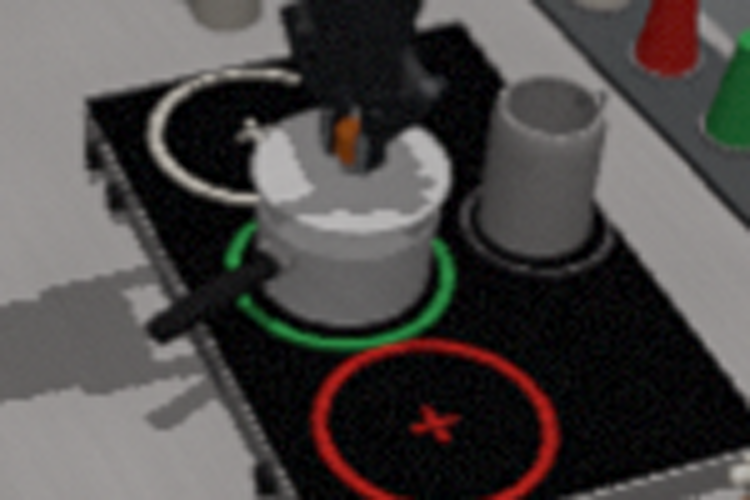

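The lid is level above the pan, which stands inside green; it sits ~1.5 mm far in x. Correcting, then lowering slowly.

Emit:
play_rows(
  deltas=[0, 0, 0, -0.03, 0, -0.1, 18, 0, 0, 0, 0, 0, -0.1, 18, 0, 0, 0, 0, 0, -0.06, 18, 0, 0, 0, 0, 0, -0.04, 18, 0, 0, 0, 0, 0, 0, 18],
)

```text
t: 13.28
eef_pos: [0.5952, 0.0048, 0.1316]
tcp_rot: [[-0.0, 0.955, 0.295], [-0.0, 0.295, -0.955], [-1.0, -0.0, -0.0]]
force: [-0.3, -0.2, -0.7]
grip_width: 0.0236
```

Emit:
play_rows(
  deltas=[0, 0, 0, 0, 0, -0.04, 18, 0, 0, 0, 0, 0, -0.04, 18, 0, 0, 0, 0, 0, 0, 18],
)

```text
t: 13.65
eef_pos: [0.5951, 0.0048, 0.1276]
tcp_rot: [[-0.0, 0.955, 0.295], [-0.0, 0.295, -0.955], [-1.0, -0.0, -0.0]]
force: [0.4, -0.7, -1.9]
grip_width: 0.0233
```

Emit:
play_rows(
  deltas=[0, 0, 0, 0, 0, -0.02, 18, 0, 0, 0, 0, 0, -0.02, 18, 0, 0, 0, 0, 0, -0.02, 18, 0, 0, 0, 0, 0, 0, 18],
)

```text
t: 14.15
eef_pos: [0.5952, 0.0048, 0.1247]
tcp_rot: [[-0.0, 0.955, 0.295], [-0.0, 0.295, -0.955], [-1.0, -0.0, 0.0]]
force: [-0.0, -0.3, -1.5]
grip_width: 0.0231
```

Emit:
play_rows(
  deltas=[0, 0, 0, 0, 0, -0.01, 18, 0, 0, 0, 0, 0, -0.01, 18, 0, 0, 0, 0, 0, 0, 18],
)

```text
t: 14.52
eef_pos: [0.5953, 0.0048, 0.1238]
tcp_rot: [[-0.0, 0.955, 0.295], [-0.0, 0.295, -0.955], [-1.0, -0.0, 0.0]]
force: [0.1, -1.1, -2.1]
grip_width: 0.0231
```

Emit:
play_rows(
  deltas=[0, 0, 0, 0, 0, -0.01, 18, 0, 0, 0, 0, 0, -0.01, 18, 0, 0, 0, 0, 0, 0, 18],
)

```text
t: 14.9
eef_pos: [0.5954, 0.0048, 0.1237]
tcp_rot: [[0.001, 0.955, 0.295], [-0.0, 0.295, -0.955], [-1.0, 0.001, 0.0]]
force: [-2.1, 0.9, 5.5]
grip_width: 0.0234
```

Contact at the expected seating height (0.1237 against ~0.124). Releasing and rising.

Emit:
play_rows(
  deltas=[0, 0, 0, 0, 0, 0, 26, 0, 0, 0, 0, 0, 0, 34, 0, 0, 0, 0, 0, 0, 45, 0, 0, 0, 0, 0, 0, 45, 0, 0, 0, 0, 0, 0.3, 45],
)

```text
t: 15.52
eef_pos: [0.5944, 0.0049, 0.1372]
tcp_rot: [[-0.003, 0.955, 0.295], [0.0, 0.295, -0.955], [-1.0, -0.003, -0.001]]
force: [0.4, -0.5, 0.2]
grip_width: 0.0455
```

Emit:
play_rows(
  deltas=[0, 0, 0, 0, 0, 0.6, 45, 0, 0, 0, 0, 0, 0.8, 45, 0, 0, 0, -0.4, 0, 0.6, 45, 0, 0, 0, -0.8, 0, 0, 45, 0, 0, 0, -0.8, 0, 0, 45],
)

```text
t: 16.15
eef_pos: [0.4948, 0.0048, 0.2394]
tcp_rot: [[0.003, 0.955, 0.295], [-0.001, 0.295, -0.955], [-1.0, 0.002, 0.001]]
force: [-0.7, -1.0, 0.2]
grip_width: 0.0453
```

Emit:
play_rows(
  deltas=[0, 0, 0, -0.8, 0, 0, 45, 0, 0, 0, 0, 0, 0, 45, 0, 0, 0, 0, 0, 0, 45, 0, 0, 0, 0, 0, 0, 45],
)

```text
t: 16.65
eef_pos: [0.4566, 0.0047, 0.2382]
tcp_rot: [[0.001, 0.955, 0.295], [-0.0, 0.295, -0.955], [-1.0, 0.001, 0.001]]
force: [-0.7, 0.5, -0.5]
grip_width: 0.0448
```

```bash
python3 - <<'E'
from h import *
for n in('side','wrist','top'):
    c=cam(n); save(c,'F'+n); C=cloud(c); H=hsv(c); h,S,v=[H[...,i] for i in range(3)]
    d=np.hypot(C[...,0]-.5966,C[...,1]-.0055)
    m=(d<.08)&(abs(C[...,2]-.109)<.012)&(S<60)&(v>60); P=C[m]
    if len(P)>50:
        x=np.linalg.lstsq(np.c_[P[:,:2]-[.5966,.0055],np.ones(len(P))],P[:,2],rcond=None)[0]
        print(n,len(P),'tilt,z',x,circ(cv2.convexHull(plane(c,pix(m),.109)[:,:2].astype(np.float32))[:,0]))
    g=(h>45)&(h<75)&(S>130)&(v>60)&(d<.1)&(C[...,2]<.055)
    if g.sum()>30: print('green',circ(plane(c,pix(g),.04)))
print(r.read_state()['t'],r.read_state()['force'])
a=cv2.imread('pics/Fside.png')[120:260,230:420]; a=cv2.resize(a,None,fx=4,fy=4,interpolation=cv2.INTER_CUBIC)[:560]; cv2.imwrite('pics/Fc.png',a)
E
```

```text
side 741 tilt,z [0.00625183 0.0107385  0.10913438] (array([0.59456375, 0.00281595]), np.float64(0.0673179635978821), np.float64(0.0014438756441883002), 22)
green (array([0.59571529, 0.00793967]), np.float64(0.0762342605051386), np.float64(0.002288628212514279), 132)
wrist 16010 tilt,z [-0.00012763 -0.00046026  0.10819098] (array([0.59451424, 0.00472883]), np.float64(0.0652448798573022), np.float64(0.00023653881475397192), 48)
green (array([0.59624025, 0.00499053]), np.float64(0.07654297475890913), np.float64(0.0021388444439439454), 1673)
top 288 tilt,z [-0.04414459  0.00069843  0.11130461] (array([0.60568527, 0.00081269]), np.float64(0.056081992168638156), np.float64(0.0017255086832626903), 13)
16.8 [ 0.39287358  0.113129   -0.62773624]
```

View pics/Fc.png

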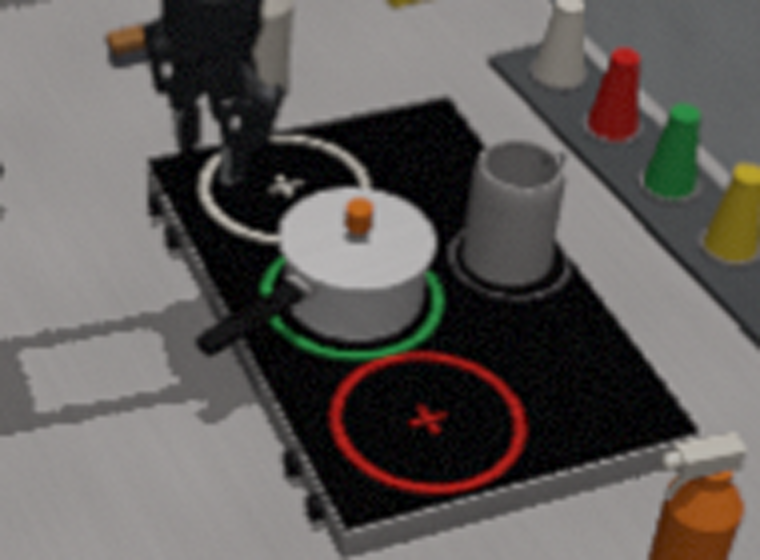

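The lid sits level on the pan, and the pan is inside the green ring. The gripper is clear, so I'm handing in.

```bash
python3 -c "
from plant import r
print(r.job_done())"
```

```text
the job is handed in; nothing more can be done
None
```

The pan now stands inside the green ring with its own lid on, and the job was handed in at about 17 s of the 61 s allowed. I gripped the pan by its handle and slid it about 160 mm across the glass at constant height. Then I fetched the orange-knobbed lid, lowered it in small steps until it touched, and let go.

**Pan:** before the lid went on, the top view put its rim within about 1 mm of the ring's centre. The foot has 14 mm to spare all round.

**Lid:** contact came at the expected seating height. Afterwards the wrist view showed it level, with a tilt under 0.001 and its top at 108 mm against the 109 mm expected. Its centre was about 2 mm off the pan's, within the 4 mm play.

**Forces:** the readings after each move stayed below about 6 N.

**Checks that disagreed:**
- The last top-view fit of the lid was off by about 11 mm. The arm was probably hiding part of the lid, so I discarded it.
- The coarser side view gave tilts of up to 0.01 and a centre 2–3 mm from the pan's.

**Bystanders:** I planned the paths clear of them and saw nothing shifted in the pictures I viewed, but I did not measure them again at the end.

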